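# Index the plate stage over to the bottle and lock it again

### The arm

A 6-joint arm with a two-finger parallel gripper is mounted at the origin on a cart in front of the work surface, level with it; the furniture and walls round the work are solid. World frame = base frame: x ahead of the robot, y to its left, z up, the work surface at z = 0. Lengths are in mm, angles in rad, forces in N, time in s.
With the tool pointing down it reaches from about 350 to 775 mm from the base axis. Payload 7.3 kg.
Tool frame: the origin (TCP) lies between the finger pads; the fingertips stand 25 mm ahead of it and the grasp point (between the pads) lies 6 mm ahead of it; z points along the fingers, y is the line along which they close (so a half turn about z gives the same grasp; the last joint's range is limited). The gripper opens to 92 mm and grips with 3 to 60 N. Pads are 19 mm wide; open, the fingers measure 130 mm over their backs; the gripper's body (75 mm by 190 mm) begins 47 mm behind the grasp point.
Start: joints at [1.095, 0.342, 1.524, -0, 1.275, -0.146], TCP at [170.008, 496.729, 251.741] pointing down, gripper open.
Joint ranges: [-2.53, 2.53], [-0.77, 2.02], [0.04, 2.7], [-1, 4.14], [0.28, 2.66], [-3.11, 3.11]. Speed limits (rad/s): [2.57, 2.57, 3.14, 3.14, 3.14, 3.14].

### API

Orientations are given as [roll, pitch, yaw] about the fixed x, y, z axes, in that order (R = Rz(yaw) Ry(pitch) Rx(roll)).
In Python, from plant import bot gives the robot as it stands.
- The arm moves only by the tool play_rows, never from a script. Its argument "commands" is a list of rows, each an object of numbers: "x", "y", "z": the shift along the tool's x, y, z in m; "twist": the turn about the tool's z in degrees. In form: [{"x": .., "y": .., "z": .., "twist": ..}, ...]. A call has exactly 8 rows; each row is the pose to reach, as a shift and turn from the pose commanded when the call began, along the tool's axes at that moment; what a row does not reach only later rows make up. A row lasts 1/10 s, in which the tool goes at most 50 mm and 8.59 degrees, less where a joint would pass 70% of its speed; a pose out of reach is approached as far as the arm can. A call with a gripper value outside its range is refused whole. "jaw" is the closure, from 0 (fully open) to 1 (shut), set as the call begins (left out, the last holds). The fingers move at their own pace and stop on an object; the grip force is fixed at half the most. Time passes only in rows, so rows that repeat a pose let the fingers close, or fill a call up. It gives the time, the measured TCP pose, the force, the opening and the grip force at its end, in the units of the state.
- bot.get_obs(): the state, without advancing time (a new reading comes with each control period).
- bot.capture(name): name is "scene" or "top"; returns a dict with "pixels" (400x640x3 uint8, red, green, blue), "fx", "fy", "cx", "cy" (pixels), "eye" and "rotation" of the camera in the world. Camera axes: x right, y down, z forward; pixel columns grow to the right and rows downward; lengths in mm; the calibration is good to about 2 mm. A picture is of the moment at which its call begins. There is no depth.
- bot.close_job(): hands the job in; it is judged then, once.
The state is a dict: "time": time; "joint_positions": joint angles; "dq": joint speeds; "tau": joint torques, N m; "tool_pos": TCP position; "tcp_rot": TCP orientation; "contact_force": force on the tool from outside, world axes, zero at the start; "moment": the same for the moment, N m; "grip_width": finger opening in mm; "finger_force": force on a finger pad.
Only numpy, scipy, OpenCV 4.12 (cv2) and the standard library are available. Lean on these libraries where they do the work, as an engineer would, in place of code of your own. Each camera call takes 0.05 s, during which the arm holds its last target. There are 200 camera calls.

### The job

The sliding plate stage is locked in its middle position by a spring plunger with a T-handle. Pull the T-handle up and twist it so that it stays out by itself when let go, slide the stage by its upright handle to the locking position on the side where the round glass reagent bottle stands, then twist the T-handle back so that the pin drops fully home in that hole and the stage is locked. Keep the well plate lying in its nest and leave the bottle, the foam box and the tube rack where they stand.

Things in the scene. Friction and masses are not known exactly. Their poses are not given: they have to be found in the camera images.
- index_base: fixed dark base plate, 210 x 270 x 12 mm. Origin on the worktop; y axis: the direction in which the stage slides (to the robot's left at yaw 0), x across it, away from the robot, z up. At x = -95, y = 0 mm a bracket carries the vertical plunger between two steel ears (tops 67 mm above the worktop) that form a slot along x. End stops limit the stage to 82 mm either way
- stage (a joint): slide of the aluminium stage (148 x 104 mm, 0.6 kg) along the base's y, in m: 0 at the start (middle), grows towards +y, range -0.082 to 0.082. A steel bar on its near edge has three 12 mm holes for the pin: locking positions -0.070, 0, +0.070. Friction about 1.5 N; it stays where it is left. About 1.5 mm play when locked
- stage_handle (a point): centre of the black upright handle block at the far side of the stage: 36 mm along x, 18 mm along y (both y faces free for fingers), 34 mm high, centre 85 mm and top 102 mm above the worktop. Axes parallel to the base's. Moves with the stage; at the start at x = +90, y = 0 mm of the base
- stage_nest (a point): centre of the stage's upper face, the floor of the plate nest, 34 mm above the worktop; axes parallel to the base's. Black lips rise 10 mm round the plate
- plunger_lift (a joint): height of the plunger, m: 0 fully home (9 mm pin, round tip, 10 mm deep in the hole), to 0.020. A spring pushes down, 8 N at 0, 12 N at 0.020. Parked out it rests at about 0.0135; above 0.010 the pin clears the bar. Let down off a hole it rests on the bar at about 0.010; it drops in by itself once a hole is within about 3 mm
- plunger_turn (a joint): turn of the T-handle, rad: 0 locked (bar along the base's x), grows counter-clockwise seen from above, stops at 0 and 1.1. It turns only when lifted over 0.0135 (lift to about 0.017 to turn freely); turned beyond 0.3 its cross bar rests on the two ears and holds the plunger out. It drops back only when turned to within about 0.15 of 0. Friction 0.03 N m, more when resting on the ears
- plunger_handle (a point): centre of the T-handle's black bar (72 mm long, 16 mm thick, 20 mm high), on the plunger's axis, 100 mm above the worktop when home; its x axis lies along the bar and turns and lifts with it. Free all round, with 23 mm between bar and ears when home
- well_plate: clear 96-well plate with lid, 128 x 86 x 12 mm, loose in the nest, long side along the base's x axis, top 46 mm above the worktop. Origin at the centre of its underside
- reagent_bottle: round glass reagent bottle with a screw cap, 80 mm across, 141 mm high, loose on the worktop about 225 mm from the base's centre, beyond one end of the base (at its +y or its -y end). Origin at the centre of its underside. It marks the side to which the stage must go
- foam_box: white foam box with lid, 97 x 118 x 52 mm, loose on the worktop beyond the other end of the base. Origin at the centre of its underside
- tube_rack: tube rack with microtubes, 68 x 165 x 56 mm, loose on the worktop near the robot, to the left. Origin at the centre of its underside

How it is judged (in metres and radians):
On the way, in this order (a step that is already met when the one before it is completed fails the run):
1. the plunger stays out by itself: lifted more than 11.5 mm and turned more than 0.3 rad, with the fingers off it (value of joint plunger_lift above 0.0115 m and value of joint plunger_turn above 0.3 rad and contact force between the fingers and plunger_turn below 0.1 N), for 0.2 s.
2. with the plunger parked out, the stage is slid more than 60 mm towards the bottle's side (value of joint plunger_lift above 0.0115 m and value of joint plunger_turn above 0.3 rad and ((y of reagent_bottle in the frame of index_base above 0 m and value of joint stage between 0.06 and 0.084 m) or (y of reagent_bottle in the frame of index_base below 0 m and value of joint stage between -0.084 and -0.06 m))), for 0.1 s.
At the end, for the whole second after the job is handed in: The stage stands within 3 mm of its locking position 70 mm from the middle on the bottle's side, at rest; the plunger is within 2 mm of fully home and turned back to within 0.2 rad of its locked angle; the well plate lies flat in the nest (within 8 mm of its centre, not raised more than 4 mm) (((y of reagent_bottle in the frame of index_base above 0 m and value of joint stage between 0.067 and 0.073 m) or (y of reagent_bottle in the frame of index_base below 0 m and value of joint stage between -0.073 and -0.067 m)) and value of joint plunger_lift below 0.002 m and value of joint plunger_turn below 0.2 rad and linear speed of stage below 0.01 m/s and horizontal distance between well_plate and stage_nest below 0.008 m and z of well_plate in the frame of stage_nest below 0.004 m); the robot touches nothing.
It fails at once if the bottle, the foam box or the tube rack is moved by more than 25 mm (distance of any of reagent_bottle, foam_box, tube_rack from where it was at the start of the episode above 0.025 m).
It fails at once if the bottle is tipped by more than 0.3 rad (angle between reagent_bottle's own z axis and vertical above 0.3 rad).
It fails at once if the well plate leaves its nest (horizontal distance between well_plate and stage_nest above 0.012 m or z of well_plate in the frame of stage_nest above 0.01 m).
It also fails if it takes over 64 s, if anything falls off the work surface, if the arm or the gripper's body presses on something with over 40 N, if the wrist force passes 120 N, or if a joint passes its speed limit or range.

## Working session

There is one attempt and no reset: what is moved stays moved. The work goes in short steps, Python scripts to look and compute and a tool call to move; the robot and the scene stay as the last step left them, time stands still between calls to the robot, and variables do not carry over. Pictures are saved under pics/ and viewed, at most 10 in all, crops included, and the job is handed in when it is done.

Besides the shell and the picture viewer there is one more tool, called after "Call:" by a JSON object that holds its "op" and its "data", one argument or row to a line. play_rows: Moves the arm, as the interface text tells. Its arguments: {"type":"object","properties":{"commands":{"type":"array"},"jaw":{"type":"number"}},"required":["commands"]}

```bash
mkdir -p pics
cat > h.py <<'E'
from plant import bot
import numpy as np, cv2
def cap(n,f=None):
    c=bot.capture(n)
    if f: cv2.imwrite('pics/'+f,cv2.cvtColor(c['pixels'],cv2.COLOR_RGB2BGR))
    return c
def ray(c,u,v,z):
    d=np.array(c['rotation'])@np.array([(u-c['cx'])/c['fx'],(v-c['cy'])/c['fy'],1.])
    e=np.array(c['eye']); return e+d*(z-e[2])/d[2]
def proj(c,p):
    q=np.array(c['rotation']).T@(np.array(p,float)-np.array(c['eye'])); return q[0]/q[2]*c['fx']+c['cx'],q[1]/q[2]*c['fy']+c['cy']
E
python3 - <<'E'
from h import *
for n in ('top','scene'):
    c=cap(n,n+'1.png'); print(n,c['fx'],c['cx'],c['cy'],c['eye'],np.round(c['rotation'],3).tolist())
o=bot.get_obs(); print(o)
E
```

```text
top 484.59245960220875 323.0392990215335 200.81392746192395 [ 322.57718088   96.40681324 1371.07046788] [-3.008, 0.015, -1.556]
scene 411.22140211283966 317.4485512445478 200.43272693301296 [ -75.77377698 -592.49033434  636.26628272] [-2.107, 0.019, -0.67]
{'time': 0.1, 'joint_positions': array([ 1.09501002e+00,  3.42634708e-01,  1.52489265e+00, -2.60872673e-05,
        1.27540033e+00, -1.45995239e-01]), 'dq': array([-0.00011615, -0.00264429, -0.00236094,  0.000506  ,  0.00267433,
       -0.00165712]), 'tau': array([ 2.08395744e-03, -4.32007313e+01, -2.44694227e+01,  7.18460698e-02,
        5.26027218e-02, -7.48028037e-05]), 'tool_pos': array([169.85509602, 496.42753522, 251.13402328]), 'tcp_rot': array([-3.14026819e+00, -1.69535614e-04,  2.81180908e+00]), 'contact_force': array([-0.36915049, -0.48472063, -0.33802567]), 'moment': array([-0.01793393, -0.0215084 ,  0.03754355]), 'finger_force': 0.0, 'grip_width': 91.92013224232805}
```

View pics/top1.png

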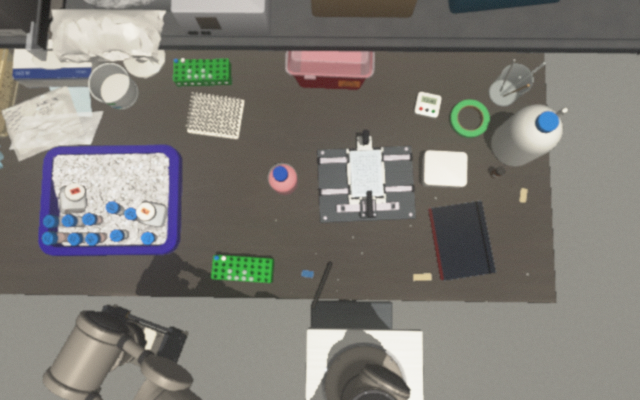

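View pics/scene1.png

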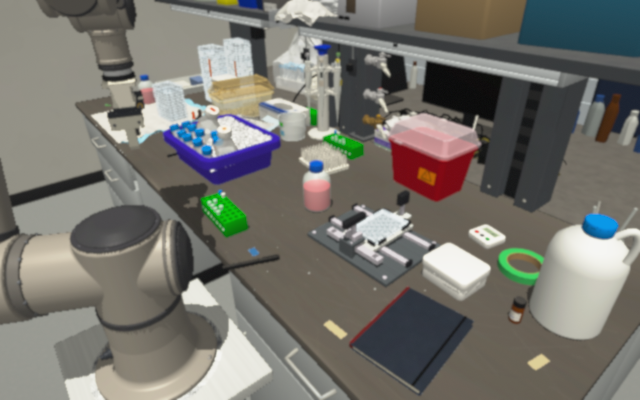

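```bash
cat >> h.py <<'E'
from scipy.spatial.transform import Rotation as Ro
_cap=cap
def cap(n,f=None):
    c=dict(_cap(n,f)); c['rotation']=Ro.from_euler('xyz',c['rotation']).as_matrix(); return c
E
python3 - <<'E'
from h import *
c=cap('top'); im=cv2.cvtColor(c['pixels'],cv2.COLOR_RGB2BGR)
cv2.imwrite('pics/crop1.png',cv2.resize(im[125:225,255:475],None,fx=3.6,fy=3.6,interpolation=cv2.INTER_CUBIC))
for n,u,v,z in (('base corners',317,149,12),('',412,147,12),('',415,218,12),('',320,221,12),('T',369,204,100),('H',364,137,102),('botcap',280,173,141)): print(n,ray(c,u,v,z).round(1))
E
```

```text
base corners [654.7 138.5  12. ]
 [ 663.8 -133.7   12. ]
 [ 459.5 -140.2   12. ]
 [447.4 126.6  12. ]
T [486.2  -4.1 100. ]
H [667.2   9.9 102. ]
botcap [558.6 229.1 141. ]
```

View pics/crop1.png

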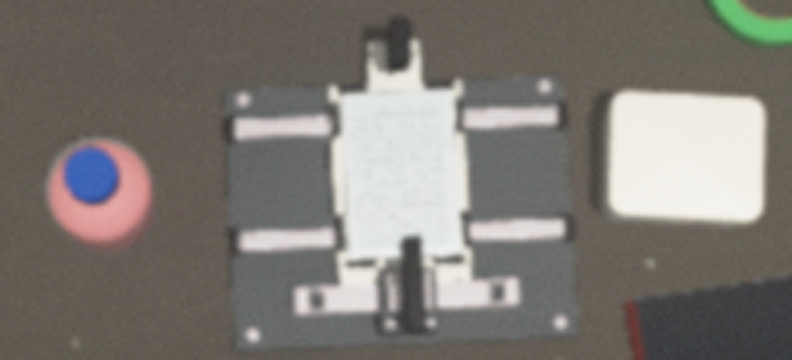

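Run:
```python
from h import *
c=cap('top')
f=lambda u,v,z: ray(c,255+(u+.5)/3.6-.5,125+(v+.5)/3.6-.5,z)[:2]
P=[f(u,v,14) for u,v in((243,100),(545,87),(561,322),(252,335))]
m=np.mean(P,0); print(np.round(P,1),m)
a=(P[0]+P[1]-P[2]-P[3]); b=P[0]+P[3]-P[1]-P[2]; y1=np.arctan2(a[1],a[0]); y2=np.arctan2(-b[0],b[1]);print(y1,y2)
y=(y1+y2)/2; R=np.array([[np.cos(y),-np.sin(y)],[np.sin(y),np.cos(y)]])
print('T pred',m+R@[-95,0],'H pred',m+R@[90,0])
print('T',f(411,238,110),f(411,332,110), 'Htop',f(399,18,102),f(399,50,102))
s=cap('scene'); q=np.append(m+R@[-95,0],100); print(proj(s,q), proj(s,np.append(m+R@[90,0],85)))
im=cv2.cvtColor(s['pixels'],cv2.COLOR_RGB2BGR)
cv2.imwrite('pics/crop2.png',cv2.resize(im[175:295,300:450],None,fx=5,fy=5,interpolation=cv2.INTER_CUBIC))
```

```text
[[ 644.4  123.5]
 [ 657.8 -116.2]
 [ 470.2 -127.3]
 [ 456.7  113.6]] [557.28272589  -1.59089288]
0.05571517042110501 0.055766485244043894
T pred [462.43027207  -6.88352979] H pred [647.14294529   3.42318419]
T [519.98932137  -2.70004196] [451.01136501  -2.87503058] Htop [687.60721045   6.05577355] [663.03588048   5.97099556]
(np.float64(347.04123666048434), np.float64(223.92892027857872)) (np.float64(397.3900406883376), np.float64(201.3908019951447))
```

View pics/crop2.png

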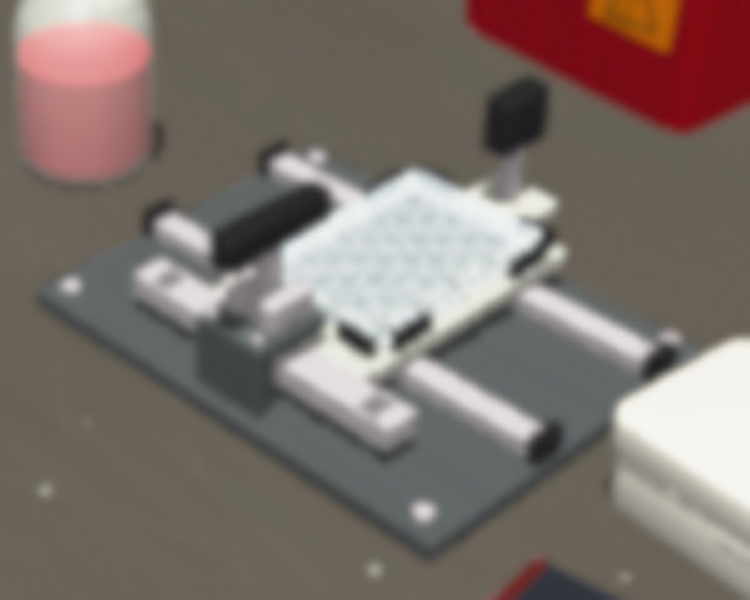

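Run:
```python
from h import *
from scipy.optimize import least_squares
c=cap('top'); s=cap('scene')
g=lambda u,v:(255+(u+.5)/3.6-.5,125+(v+.5)/3.6-.5)
k=lambda u,v:(300+(u+.5)/5-.5,175+(v+.5)/5-.5)
for n,a,b in (('screw nl',(252,335),(70,287)),('screw nr',(561,322),(424,512)),('Tc',(411,285),(271,225)),('Tnear top',(411,330),(220,238)),('Tfar',(411,240),(320,195)),('H',(399,40),(515,115)),('holeL',(316,299),(172,280)),('holeR',(498,292),(378,402))):
    f=lambda p:np.r_[np.subtract(proj(c,p),g(*a)),np.subtract(proj(s,p),k(*b))]
    r=least_squares(f,[550,0,50]); print(n,r.x.round(1),r.fun.round(1))
```

```text
screw nl [456.1 114.   14.8] [-0.1  0.2  0.2 -0. ]
screw nr [ 469.6 -126.6   15.8] [-0.1  0.2  0.2 -0. ]
Tc [486.7  -3.6 100.1] [ 0. -0. -0.  0.]
Tnear top [453.5  -3.7 106.9] [ 0.2 -0.3 -0.3  0. ]
Tfar [519.3  -3.1 103.2] [-0.1  0.1  0.1 -0. ]
H [673.5   6.4  85.6] [-0.6  0.6  0.8 -0.1]
holeL [483.4  64.4  33.6] [ 0. -0. -0.  0.]
holeR [490.3 -75.4  36.4] [-0.  0.  0. -0.]
```

Call:
{"op": "play_rows", "data": {
  "commands": [
    {"x": -0.016,"y": -0.013,"z": 0,"twist": 0},
    {"x": -0.045,"y": -0.036,"z": 0,"twist": -2},
    {"x": -0.08,"y": -0.064,"z": 0,"twist": -5},
    {"x": -0.118,"y": -0.095,"z": 0,"twist": -9},
    {"x": -0.156,"y": -0.125,"z": 0,"twist": -13},
    {"x": -0.19,"y": -0.153,"z": 0,"twist": -17},
    {"x": -0.215,"y": -0.173,"z": 0,"twist": -20},
    {"x": -0.231,"y": -0.186,"z": 0,"twist": -22}
  ],
  "jaw": 0
}}

```text
time: 1.15
tool_pos: [329.3, 244.0, 251.9]
tcp_rot: [-3.142, 0.001, -3.087]
contact_force: [-0.3, 0.6, -0.2]
grip_width: 91.6
finger_force: 0.0
```

```bash
cat >> h.py <<'E'
def goal(x,y,z,yaw):
    o=bot.get_obs(); R=Ro.from_euler('xyz',o['tcp_rot']); d=R.inv().apply(np.array([x,y,z])-o['tool_pos'])
    w=o['tcp_rot'][2]; t=-np.degrees((yaw-w+np.pi)%(2*np.pi)-np.pi)
    print('t',o['time'],'pos',o['tool_pos'].round(1),'yaw',w.round(3),'q6',o['joint_positions'][5].round(2),'F',o['contact_force'].round(1),'grip',round(o['grip_width'],1),'| shift',d.round(1),'twist',round(t,1))
E
python3 -c "
from h import *
goal(486.8,-4,180,3.195)"
```

```text
t 1.15 pos [329.3 244.  251.9] yaw -3.087 q6 -1.17 F [-0.3  0.6 -0.2] grip 91.6 | shift [-143.8 -256.2   72. ] twist 0.0
```

Call:
{"op": "play_rows", "data": {
  "commands": [
    {"x": -0.009,"y": -0.016,"z": 0,"twist": 0},
    {"x": -0.028,"y": -0.05,"z": 0,"twist": 0},
    {"x": -0.052,"y": -0.093,"z": 0.01,"twist": 0},
    {"x": -0.077,"y": -0.137,"z": 0.025,"twist": 0},
    {"x": -0.102,"y": -0.181,"z": 0.045,"twist": 0},
    {"x": -0.124,"y": -0.22,"z": 0.06,"twist": 0},
    {"x": -0.138,"y": -0.246,"z": 0.069,"twist": 0},
    {"x": -0.144,"y": -0.256,"z": 0.072,"twist": 0}
  ]
}}

```text
time: 1.95
tool_pos: [486.9, -4.6, 178.4]
tcp_rot: [-3.142, -0.001, -3.091]
contact_force: [0.2, 0.2, -0.1]
grip_width: 91.5
finger_force: 0.0
```

Run:
```python
from h import *
goal(486.8,-4,106,3.195)
s=cap('scene'); im=cv2.cvtColor(s['pixels'],cv2.COLOR_RGB2BGR)
cv2.imwrite('pics/crop3.png',cv2.resize(im[140:280,280:440],None,fx=4,fy=4,interpolation=cv2.INTER_CUBIC))
```

```text
t 1.95 pos [486.9  -4.6 178.4] yaw -3.091 q6 -1.79 F [ 0.2  0.2 -0.1] grip 91.5 | shift [-0.1  0.6 72.4] twist -0.1
```

View pics/crop3.png

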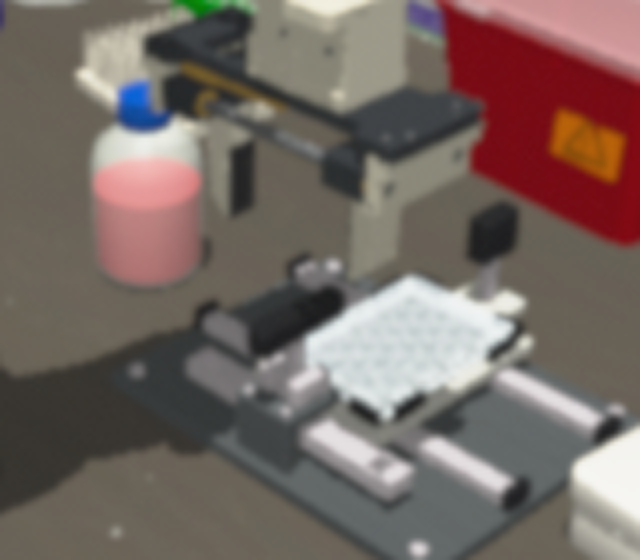

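The open gripper stands squarely above the T-bar (bar around crop 295,320); descending now.

Call:
{"op": "play_rows", "data": {
  "commands": [
    {"x": 0,"y": 0,"z": 0.008,"twist": 0},
    {"x": 0,"y": 0,"z": 0.022,"twist": 0},
    {"x": 0,"y": 0,"z": 0.038,"twist": 0},
    {"x": 0,"y": 0,"z": 0.052,"twist": 0},
    {"x": 0,"y": 0,"z": 0.063,"twist": 0},
    {"x": 0,"y": 0,"z": 0.07,"twist": 0},
    {"x": 0,"y": 0,"z": 0.073,"twist": 0},
    {"x": 0,"y": 0,"z": 0.073,"twist": 0}
  ]
}}

```text
time: 2.8
tool_pos: [485.9, -1.5, 106.7]
tcp_rot: [3.141, -0.0, -3.087]
contact_force: [0.0, -0.4, -0.1]
grip_width: 91.7
finger_force: 0.0
```

Call:
{"op": "play_rows", "data": {
  "commands": [
    {"x": 0,"y": 0,"z": 0,"twist": 0},
    {"x": 0,"y": 0,"z": 0,"twist": 0},
    {"x": 0,"y": 0,"z": 0,"twist": 0},
    {"x": 0,"y": 0,"z": 0,"twist": 0},
    {"x": 0,"y": 0,"z": 0,"twist": 0},
    {"x": 0,"y": 0,"z": 0,"twist": 0},
    {"x": 0,"y": 0,"z": 0,"twist": 0},
    {"x": 0,"y": 0,"z": 0,"twist": 0}
  ],
  "jaw": 1
}}

```text
time: 3.6
tool_pos: [486.0, -1.9, 106.7]
tcp_rot: [3.142, 0.0, -3.087]
contact_force: [0.5, -0.6, 0.4]
grip_width: 32.4
finger_force: 0.0
```

Call:
{"op": "play_rows", "data": {
  "commands": [
    {"x": 0,"y": -0.002,"z": 0,"twist": 0},
    {"x": 0,"y": -0.002,"z": 0,"twist": 0},
    {"x": 0,"y": -0.002,"z": 0,"twist": 0},
    {"x": 0,"y": -0.002,"z": 0,"twist": 0},
    {"x": 0,"y": -0.002,"z": 0,"twist": 0},
    {"x": 0,"y": -0.002,"z": 0,"twist": 0},
    {"x": 0,"y": -0.002,"z": 0,"twist": 0},
    {"x": 0,"y": -0.002,"z": 0,"twist": 0}
  ]
}}

```text
time: 4.4
tool_pos: [486.3, -4.9, 106.8]
tcp_rot: [-3.14, 0.0, -3.087]
contact_force: [-0.5, -5.4, 0.9]
grip_width: 15.9
finger_force: 30.0
```

Call:
{"op": "play_rows", "data": {
  "commands": [
    {"x": 0,"y": -0.001,"z": -0.003,"twist": 0},
    {"x": 0,"y": -0.001,"z": -0.007,"twist": 0},
    {"x": 0,"y": -0.001,"z": -0.011,"twist": 0},
    {"x": 0,"y": -0.001,"z": -0.015,"twist": 0},
    {"x": 0,"y": -0.001,"z": -0.018,"twist": 0},
    {"x": 0,"y": -0.001,"z": -0.018,"twist": 0},
    {"x": 0,"y": -0.001,"z": -0.018,"twist": 0},
    {"x": 0,"y": -0.001,"z": -0.018,"twist": 0}
  ]
}}

```text
time: 5.2
tool_pos: [486.0, -5.0, 124.5]
tcp_rot: [-3.141, -0.0, -3.087]
contact_force: [2.6, -4.9, -13.0]
grip_width: 15.4
finger_force: 30.0
```

Lifted 17.7 mm at −13 N (spring force matches). Now twist counter-clockwise ~40°.

Call:
{"op": "play_rows", "data": {
  "commands": [
    {"x": 0,"y": 0,"z": 0,"twist": -4},
    {"x": 0,"y": 0,"z": 0,"twist": -10},
    {"x": 0,"y": 0,"z": 0,"twist": -17},
    {"x": 0,"y": 0,"z": 0,"twist": -24},
    {"x": 0,"y": 0,"z": 0,"twist": -31},
    {"x": 0,"y": 0,"z": 0,"twist": -37},
    {"x": 0,"y": 0,"z": 0,"twist": -40},
    {"x": 0,"y": 0,"z": 0,"twist": -40}
  ]
}}

```text
time: 6.0
tool_pos: [485.9, -5.0, 124.4]
tcp_rot: [3.141, -0.001, -2.388]
contact_force: [3.6, -4.2, -13.0]
grip_width: 15.6
finger_force: 30.0
```

Call:
{"op": "play_rows", "data": {
  "commands": [
    {"x": 0,"y": 0,"z": 0.002,"twist": 0},
    {"x": 0,"y": 0,"z": 0.004,"twist": 0},
    {"x": 0,"y": 0,"z": 0.004,"twist": 0},
    {"x": 0,"y": 0,"z": 0.004,"twist": 0},
    {"x": 0,"y": 0,"z": 0.004,"twist": 0},
    {"x": 0,"y": 0,"z": 0.004,"twist": 0},
    {"x": 0,"y": 0,"z": 0.004,"twist": 0},
    {"x": 0,"y": 0,"z": 0.004,"twist": 0}
  ]
}}

```text
time: 6.8
tool_pos: [485.9, -5.1, 120.6]
tcp_rot: [3.141, -0.001, -2.389]
contact_force: [2.9, -5.5, -12.9]
grip_width: 15.6
finger_force: 30.0
```

Call:
{"op": "play_rows", "data": {
  "commands": [
    {"x": 0,"y": 0,"z": 0,"twist": 0},
    {"x": 0,"y": 0,"z": 0,"twist": 0},
    {"x": 0,"y": 0,"z": 0,"twist": 0},
    {"x": 0,"y": 0,"z": 0,"twist": 0},
    {"x": 0,"y": 0,"z": 0,"twist": 0},
    {"x": 0,"y": 0,"z": 0,"twist": 0},
    {"x": 0,"y": 0,"z": 0,"twist": 0},
    {"x": 0,"y": 0,"z": 0,"twist": 0}
  ],
  "jaw": 0.3
}}

```text
time: 7.6
tool_pos: [486.1, -4.9, 120.7]
tcp_rot: [3.142, 0.0, -2.389]
contact_force: [-0.4, 0.5, 0.0]
grip_width: 64.2
finger_force: 0.0
```

Call:
{"op": "play_rows", "data": {
  "commands": [
    {"x": 0,"y": 0,"z": -0.005,"twist": 0},
    {"x": 0,"y": 0,"z": -0.015,"twist": 0},
    {"x": 0,"y": 0,"z": -0.028,"twist": 0},
    {"x": 0,"y": 0,"z": -0.042,"twist": 0},
    {"x": 0,"y": 0,"z": -0.056,"twist": 0},
    {"x": 0,"y": 0,"z": -0.067,"twist": 0},
    {"x": 0,"y": 0,"z": -0.074,"twist": 0},
    {"x": 0,"y": 0,"z": -0.076,"twist": 0}
  ]
}}

```text
time: 8.4
tool_pos: [486.5, -4.9, 197.7]
tcp_rot: [-3.14, 0.001, -2.389]
contact_force: [-0.1, 0.5, -0.2]
grip_width: 64.2
finger_force: 0.0
```

Run:
```python
from h import *
goal(673,6,170,3.195)
s=cap('scene'); im=cv2.cvtColor(s['pixels'],cv2.COLOR_RGB2BGR)
cv2.imwrite('pics/crop4.png',cv2.resize(im[140:280,280:440],None,fx=4,fy=4,interpolation=cv2.INTER_CUBIC))
```

```text
t 8.4 pos [486.5  -4.9 197.7] yaw -2.389 q6 -2.49 F [-0.1  0.5 -0.2] grip 64.2 | shift [-143.6 -119.4   28. ] twist 40.0
```

View pics/crop4.png

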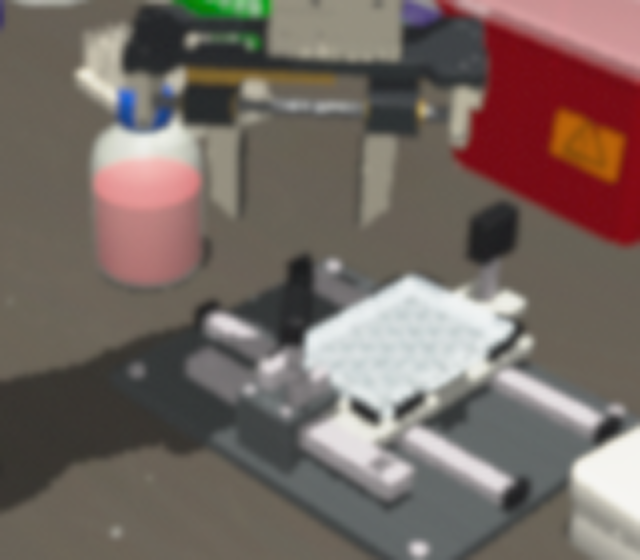

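Call:
{"op": "play_rows", "data": {
  "commands": [
    {"x": -0.008,"y": -0.007,"z": 0,"twist": 2},
    {"x": -0.025,"y": -0.021,"z": 0,"twist": 8},
    {"x": -0.05,"y": -0.041,"z": 0,"twist": 15},
    {"x": -0.077,"y": -0.064,"z": 0.005,"twist": 22},
    {"x": -0.103,"y": -0.086,"z": 0.012,"twist": 29},
    {"x": -0.125,"y": -0.104,"z": 0.02,"twist": 35},
    {"x": -0.138,"y": -0.115,"z": 0.026,"twist": 39},
    {"x": -0.142,"y": -0.119,"z": 0.028,"twist": 40}
  ]
}}

```text
time: 9.25
tool_pos: [671.6, 5.5, 166.3]
tcp_rot: [3.141, -0.003, -3.088]
contact_force: [0.4, -0.3, 0.1]
grip_width: 64.3
finger_force: 0.0
```

Run:
```python
from h import *
goal(672,5.5,94,3.195)
```

```text
t 9.25 pos [671.6   5.5 166.3] yaw -3.088 q6 -1.73 F [ 0.4 -0.3  0.1] grip 64.3 | shift [-0.6 -0.  72.3] twist -0.0
```

Call:
{"op": "play_rows", "data": {
  "commands": [
    {"x": 0,"y": 0,"z": 0.008,"twist": 0},
    {"x": 0,"y": 0,"z": 0.022,"twist": 0},
    {"x": 0,"y": 0,"z": 0.038,"twist": 0},
    {"x": 0,"y": 0,"z": 0.053,"twist": 0},
    {"x": 0,"y": 0,"z": 0.065,"twist": 0},
    {"x": 0,"y": 0,"z": 0.072,"twist": 0},
    {"x": 0,"y": 0,"z": 0.075,"twist": 0},
    {"x": 0,"y": 0,"z": 0.075,"twist": 0}
  ]
}}

```text
time: 10.05
tool_pos: [671.0, 5.2, 93.6]
tcp_rot: [3.141, -0.0, -3.087]
contact_force: [0.1, 0.7, 0.9]
grip_width: 64.2
finger_force: 0.0
```

Call:
{"op": "play_rows", "data": {
  "commands": [
    {"x": 0,"y": 0,"z": 0,"twist": 0},
    {"x": 0,"y": 0,"z": 0,"twist": 0},
    {"x": 0,"y": 0,"z": 0,"twist": 0},
    {"x": 0,"y": 0,"z": 0,"twist": 0},
    {"x": 0,"y": 0,"z": 0,"twist": 0},
    {"x": 0,"y": 0,"z": 0,"twist": 0},
    {"x": 0,"y": 0,"z": 0,"twist": 0},
    {"x": 0,"y": 0,"z": 0,"twist": 0}
  ],
  "jaw": 1
}}

```text
time: 10.85
tool_pos: [671.1, 5.2, 93.8]
tcp_rot: [-3.142, 0.0, -3.087]
contact_force: [0.0, -0.0, 0.5]
grip_width: 18.0
finger_force: 30.0
```

Run:
```python
from h import *
goal(672,5.5,94,3.195)
```

```text
t 10.85 pos [671.1   5.2  93.8] yaw -3.087 q6 -1.73 F [ 0.  -0.   0.5] grip 18.0 | shift [-0.9  0.2 -0.2] twist 0.0
```

Call:
{"op": "play_rows", "data": {
  "commands": [
    {"x": 0,"y": 0.003,"z": 0,"twist": 0},
    {"x": 0,"y": 0.009,"z": 0,"twist": 0},
    {"x": 0,"y": 0.016,"z": 0,"twist": 0},
    {"x": 0,"y": 0.023,"z": 0,"twist": 0},
    {"x": 0,"y": 0.03,"z": 0,"twist": 0},
    {"x": 0,"y": 0.037,"z": 0,"twist": 0},
    {"x": 0,"y": 0.042,"z": 0,"twist": 0},
    {"x": 0,"y": 0.045,"z": 0,"twist": 0}
  ]
}}

```text
time: 11.65
tool_pos: [668.6, 51.0, 93.7]
tcp_rot: [3.141, 0.0, -3.087]
contact_force: [-0.3, -0.5, 0.4]
grip_width: 17.8
finger_force: 30.0
```

Call:
{"op": "play_rows", "data": {
  "commands": [
    {"x": 0,"y": 0.003,"z": 0,"twist": 0},
    {"x": 0,"y": 0.008,"z": 0,"twist": 0},
    {"x": 0,"y": 0.014,"z": 0,"twist": 0},
    {"x": 0,"y": 0.019,"z": 0,"twist": 0},
    {"x": 0,"y": 0.023,"z": 0,"twist": 0},
    {"x": 0,"y": 0.025,"z": 0,"twist": 0},
    {"x": 0,"y": 0.025,"z": 0,"twist": 0},
    {"x": 0,"y": 0.025,"z": 0,"twist": 0}
  ]
}}

```text
time: 12.45
tool_pos: [667.3, 75.7, 93.7]
tcp_rot: [3.141, 0.0, -3.087]
contact_force: [-1.5, 2.0, -0.4]
grip_width: 18.0
finger_force: 30.0
```

Run:
```python
from h import *
print(np.linalg.norm(bot.get_obs()['tool_pos'][:2]-[671.1,5.2]))
goal(671.1-.0546*70,5.2+69.9,94,3.195)
```

```text
70.6518094603185
t 12.45 pos [667.3  75.7  93.7] yaw -3.087 q6 -1.63 F [-1.5  2.  -0.4] grip 18.0 | shift [ 0.  -0.6 -0.3] twist 0.1
```

Call:
{"op": "play_rows", "data": {
  "commands": [
    {"x": 0,"y": 0,"z": 0,"twist": 0},
    {"x": 0,"y": 0,"z": 0,"twist": 0},
    {"x": 0,"y": 0,"z": 0,"twist": 0},
    {"x": 0,"y": 0,"z": 0,"twist": 0},
    {"x": 0,"y": 0,"z": 0,"twist": 0},
    {"x": 0,"y": 0,"z": 0,"twist": 0},
    {"x": 0,"y": 0,"z": 0,"twist": 0},
    {"x": 0,"y": 0,"z": 0,"twist": 0}
  ],
  "jaw": 0.4
}}

```text
time: 13.25
tool_pos: [667.3, 75.2, 93.7]
tcp_rot: [3.142, 0.0, -3.087]
contact_force: [0.5, -0.1, 0.9]
grip_width: 55.1
finger_force: 0.0
```

Call:
{"op": "play_rows", "data": {
  "commands": [
    {"x": 0,"y": 0,"z": -0.005,"twist": 0},
    {"x": 0,"y": 0,"z": -0.018,"twist": 0},
    {"x": 0,"y": 0,"z": -0.035,"twist": 0},
    {"x": 0,"y": 0,"z": -0.055,"twist": 0},
    {"x": 0,"y": 0,"z": -0.075,"twist": 0},
    {"x": 0,"y": 0,"z": -0.09,"twist": 0},
    {"x": 0,"y": 0,"z": -0.1,"twist": 0},
    {"x": 0,"y": 0,"z": -0.104,"twist": 0}
  ]
}}

```text
time: 14.05
tool_pos: [667.8, 75.2, 199.7]
tcp_rot: [-3.142, 0.003, -3.087]
contact_force: [1.6, 0.0, 0.3]
grip_width: 55.3
finger_force: 0.0
```

Run:
```python
from h import *
goal(486.2,-5,198,-2.389)
s=cap('top'); im=cv2.cvtColor(s['pixels'],cv2.COLOR_RGB2BGR)
cv2.imwrite('pics/crop5.png',cv2.resize(im[105:225,255:475],None,fx=3.6,fy=3.6,interpolation=cv2.INTER_CUBIC))
```

```text
t 14.05 pos [667.8  75.2 199.7] yaw -3.087 q6 -1.63 F [1.6 0.  0.3] grip 55.3 | shift [185.7 -70.2   1.2] twist -40.0
```

View pics/crop5.png

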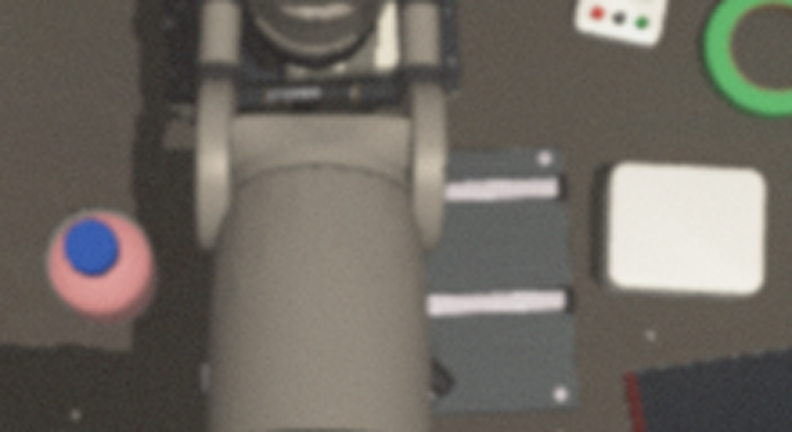

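The arm covers the stage, but the bottle (crop 95,260) and foam box are undisturbed; travel measured by the TCP was 70.1 mm. Back to the T-handle.

Call:
{"op": "play_rows", "data": {
  "commands": [
    {"x": 0.01,"y": -0.004,"z": 0,"twist": -2},
    {"x": 0.033,"y": -0.013,"z": 0,"twist": -7},
    {"x": 0.065,"y": -0.025,"z": 0,"twist": -14},
    {"x": 0.1,"y": -0.038,"z": 0,"twist": -21},
    {"x": 0.134,"y": -0.051,"z": 0,"twist": -28},
    {"x": 0.163,"y": -0.062,"z": 0,"twist": -35},
    {"x": 0.18,"y": -0.068,"z": 0,"twist": -39},
    {"x": 0.186,"y": -0.07,"z": 0,"twist": -40}
  ]
}}

```text
time: 14.9
tool_pos: [483.7, -5.2, 197.4]
tcp_rot: [3.14, -0.001, -2.389]
contact_force: [-0.3, -0.8, -0.0]
grip_width: 55.2
finger_force: 0.0
```

Run:
```python
from h import *
goal(486.2,-5,120.5,-2.389)
```

```text
t 14.9 pos [483.7  -5.2 197.4] yaw -2.389 q6 -2.49 F [-0.3 -0.8 -0. ] grip 55.2 | shift [-2.1 -1.7 76.9] twist -0.0
```

Call:
{"op": "play_rows", "data": {
  "commands": [
    {"x": 0,"y": 0,"z": 0.008,"twist": 0},
    {"x": 0,"y": 0,"z": 0.022,"twist": 0},
    {"x": 0,"y": 0,"z": 0.038,"twist": 0},
    {"x": 0,"y": 0,"z": 0.054,"twist": 0},
    {"x": 0,"y": 0,"z": 0.067,"twist": 0},
    {"x": 0,"y": 0,"z": 0.074,"twist": 0},
    {"x": 0,"y": 0,"z": 0.077,"twist": 0},
    {"x": 0,"y": 0,"z": 0.077,"twist": 0}
  ]
}}

```text
time: 15.7
tool_pos: [485.7, -4.6, 120.3]
tcp_rot: [3.141, -0.0, -2.39]
contact_force: [-0.2, -1.3, 0.6]
grip_width: 55.0
finger_force: 0.0
```

Run:
```python
from h import *
goal(486.2,-5,120.5,-2.389)
```

```text
t 15.7 pos [485.7  -4.6 120.3] yaw -2.39 q6 -2.49 F [-0.2 -1.3  0.6] grip 55.0 | shift [-0.1 -0.6 -0.2] twist -0.0
```

Close, then lift 4 mm.

Call:
{"op": "play_rows", "data": {
  "commands": [
    {"x": 0,"y": -0.001,"z": 0,"twist": 0},
    {"x": 0,"y": -0.001,"z": 0,"twist": 0},
    {"x": 0,"y": -0.001,"z": 0,"twist": 0},
    {"x": 0,"y": -0.001,"z": 0,"twist": 0},
    {"x": 0,"y": -0.001,"z": 0,"twist": 0},
    {"x": 0,"y": -0.001,"z": 0,"twist": 0},
    {"x": 0,"y": -0.001,"z": 0,"twist": 0},
    {"x": 0,"y": -0.001,"z": 0,"twist": 0}
  ],
  "jaw": 1
}}

```text
time: 16.5
tool_pos: [486.2, -5.6, 120.8]
tcp_rot: [-3.141, 0.0, -2.389]
contact_force: [0.7, -0.7, 2.0]
grip_width: 16.0
finger_force: 30.0
```

Call:
{"op": "play_rows", "data": {
  "commands": [
    {"x": 0,"y": 0,"z": -0.002,"twist": 0},
    {"x": 0,"y": 0,"z": -0.004,"twist": 0},
    {"x": 0,"y": 0,"z": -0.004,"twist": 0},
    {"x": 0,"y": 0,"z": -0.004,"twist": 0},
    {"x": 0,"y": 0,"z": -0.004,"twist": 0},
    {"x": 0,"y": 0,"z": -0.004,"twist": 0},
    {"x": 0,"y": 0,"z": -0.004,"twist": 0},
    {"x": 0,"y": 0,"z": -0.004,"twist": 0}
  ]
}}

```text
time: 17.3
tool_pos: [485.9, -5.5, 124.6]
tcp_rot: [3.141, -0.0, -2.389]
contact_force: [2.2, -2.2, -13.0]
grip_width: 15.6
finger_force: 30.0
```

Twist back 40°, then lower.

Call:
{"op": "play_rows", "data": {
  "commands": [
    {"x": 0,"y": 0,"z": 0,"twist": 4},
    {"x": 0,"y": 0,"z": 0,"twist": 10},
    {"x": 0,"y": 0,"z": 0,"twist": 17},
    {"x": 0,"y": 0,"z": 0,"twist": 24},
    {"x": 0,"y": 0,"z": 0,"twist": 31},
    {"x": 0,"y": 0,"z": 0,"twist": 37},
    {"x": 0,"y": 0,"z": 0,"twist": 40},
    {"x": 0,"y": 0,"z": 0,"twist": 40}
  ]
}}

```text
time: 18.1
tool_pos: [486.0, -5.5, 124.7]
tcp_rot: [3.141, -0.0, -3.088]
contact_force: [2.6, -2.2, -12.3]
grip_width: 15.7
finger_force: 30.0
```

Call:
{"op": "play_rows", "data": {
  "commands": [
    {"x": 0,"y": 0,"z": 0.002,"twist": 0},
    {"x": 0,"y": 0,"z": 0.005,"twist": 0},
    {"x": 0,"y": 0,"z": 0.008,"twist": 0},
    {"x": 0,"y": 0,"z": 0.011,"twist": 0},
    {"x": 0,"y": 0,"z": 0.014,"twist": 0},
    {"x": 0,"y": 0,"z": 0.016,"twist": 0},
    {"x": 0,"y": 0,"z": 0.017,"twist": 0},
    {"x": 0,"y": 0,"z": 0.017,"twist": 0}
  ]
}}

```text
time: 18.9
tool_pos: [486.1, -5.5, 107.7]
tcp_rot: [3.141, -0.0, -3.087]
contact_force: [0.9, -1.1, -9.2]
grip_width: 15.9
finger_force: 30.0
```

Call:
{"op": "play_rows", "data": {
  "commands": [
    {"x": 0,"y": 0,"z": 0,"twist": 0},
    {"x": 0,"y": 0,"z": 0,"twist": 0},
    {"x": 0,"y": 0,"z": 0,"twist": 0},
    {"x": 0,"y": 0,"z": 0,"twist": 0},
    {"x": 0,"y": 0,"z": 0,"twist": 0},
    {"x": 0,"y": 0,"z": 0,"twist": 0},
    {"x": 0,"y": 0,"z": 0,"twist": 0},
    {"x": 0,"y": 0,"z": 0,"twist": 0}
  ],
  "jaw": 0.3
}}

```text
time: 19.7
tool_pos: [486.1, -5.5, 107.7]
tcp_rot: [3.141, -0.0, -3.087]
contact_force: [-0.3, 0.7, 0.2]
grip_width: 64.1
finger_force: 0.0
```

Call:
{"op": "play_rows", "data": {
  "commands": [
    {"x": 0,"y": 0,"z": -0.005,"twist": 0},
    {"x": 0,"y": 0,"z": -0.018,"twist": 0},
    {"x": 0,"y": 0,"z": -0.035,"twist": 0},
    {"x": 0,"y": 0,"z": -0.055,"twist": 0},
    {"x": 0,"y": 0,"z": -0.075,"twist": 0},
    {"x": 0,"y": 0,"z": -0.09,"twist": 0},
    {"x": 0,"y": 0,"z": -0.1,"twist": 0},
    {"x": 0,"y": 0,"z": -0.104,"twist": 0}
  ]
}}

```text
time: 20.5
tool_pos: [486.4, -5.6, 212.7]
tcp_rot: [-3.141, 0.002, -3.087]
contact_force: [-0.1, 0.1, -0.3]
grip_width: 64.2
finger_force: 0.0
```

Run:
```python
from h import *
goal(486.2,-5,200,3.195)
s=cap('scene'); im=cv2.cvtColor(s['pixels'],cv2.COLOR_RGB2BGR)
cv2.imwrite('pics/crop6.png',cv2.resize(im[175:295,300:450],None,fx=5,fy=5,interpolation=cv2.INTER_CUBIC))
```

```text
t 20.5 pos [486.4  -5.6 212.7] yaw -3.087 q6 -1.79 F [-0.1  0.1 -0.3] grip 64.2 | shift [ 0.2  0.6 12.7] twist 0.0
```

View pics/crop6.png

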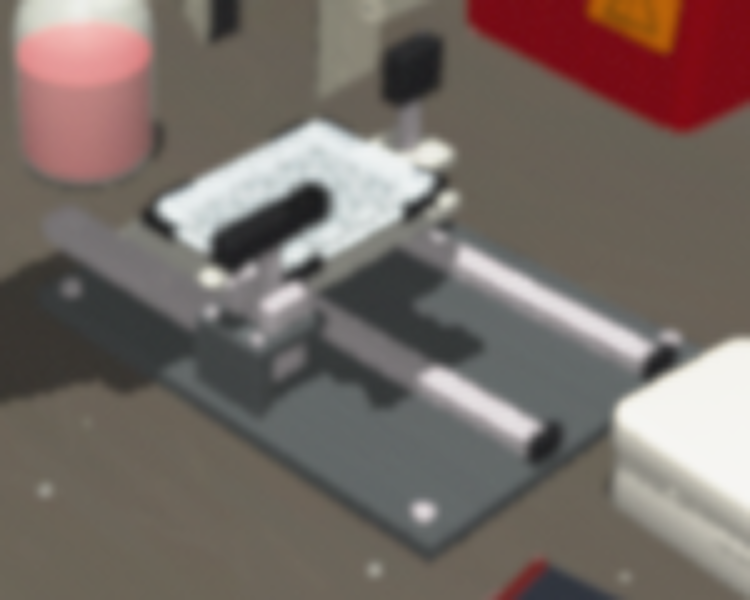

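The T-bar sits at crop (271,225), exactly where it was when home at the start. The stage is at the bottle-side position and the plate is in its nest. Handing in.

```bash
python3 -c "
from plant import bot
print(bot.close_job())"
```

```text
the job is handed in; nothing more can be done
None
```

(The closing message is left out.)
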